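# Shut the mini centrifuge and hold its short-spin key

## Robot

A 6-joint arm with a two-finger parallel gripper is mounted at the origin on the work surface. World frame = base frame: x ahead of the robot, y to its left, z up, the work surface at z = 0. Lengths are in mm, angles in degrees, forces in N, time in s.
With the tool pointing down it reaches from about 250 to 725 mm from the base axis. Payload 4 kg.
Tool frame: the origin (TCP) lies on the centre line of the jaws, within the pads' length; the fingertips stand 11 mm ahead of it and the grasp point (between the pads) lies 8 mm behind it; z points along the fingers, y is the line along which they close (so a half turn about z gives the same grasp; the last joint's range is limited). The gripper opens to 85 mm and grips with 20 to 120 N. Pads are 22 mm wide; open, the fingers measure 114 mm over their backs; the gripper's body (76 mm by 85 mm) begins 54 mm behind the grasp point. The pads swing forward as they close: fully open they stand 13 mm farther back than shut.
Start: joints at [63.885, 13.785, 0.286, 76.501, 0, 90], TCP at [220.089, 448.955, 242.306] pointing down, gripper open.
Joint ranges: [-155.79, 155.79], [-60.16, 107.12], [-62.33, 73.08], [-114, 123.19], [-81.49, 82.49], [-180, 180]. Speed limits (degrees/s): [159.86, 159.86, 180, 180, 180, 180].

## Interface

Orientations are given as a 3x3 rotation matrix whose columns are the frame's x, y, z axes.
In Python, from station import bot gives the robot as it stands. The module is installed in compiled form; this text tells all that it offers.
- The arm moves only by the shell command python3 -m inch 'ROWS'. ROWS is text: rows parted by semicolons, each of 7 numbers parted by spaces: the shift along the world's x, y, z in mm, then the turn, a rotation vector about the world's x, y, z in degrees, then the closure, from -1 (fully open) to 1 (shut). In form: dx dy dz rx ry rz jaw; .... A call has 1 to 10 rows; each row shifts and turns the commanded pose from where the row before left it; what a row does not reach is not made up. A row lasts 1/10 s, in which the tool goes at most 50 mm and 8.59 degrees, less where a joint would pass 70% of its speed; a pose out of reach is approached as far as the arm can. A call with a gripper value outside its range is refused whole. The fingers move at their own pace and stop on an object; the grip force is fixed at half the most. Time passes only in rows, so rows that do not move let the fingers close. It gives the time, the measured TCP pose, the force, the opening and the grip force at its end, in the units of the state.
- bot.sense(): the state, without advancing time (a new reading comes with each control period).
- bot.grab_frame(name): name is "scene" or "top" or "wrist"; returns a dict with "color" (384x512x3 uint8, red, green, blue), "z_map" (384x512 float32, mm along the optical axis (not along the pixel's ray), 0 where there is no reading), "vertical_fov" (degrees; the focal length in pixels is half the picture's height over the tangent of half this angle, whatever the lens; pixels are square), "cx", "cy" (the principal point, pixels), "cam_to_world" (4x4, takes a point from camera to world coordinates). Camera axes: x right, y down, z forward; pixel columns grow to the right and rows downward; lengths in mm; the calibration is good to about 2 mm. A picture is of the moment at which its call begins.
- bot.close_job(): hands the job in; it is judged then, once.
The state is a dict: "time_s": time; "q": joint angles; "qd": joint speeds; "effort": joint torques, N m; "ee_pos": TCP position; "orientation": TCP orientation; "force": force on the tool from outside, world axes, zero at the start; "wrist_torque": the same for the moment, N m; "gripper_width": finger opening in mm; "gripper_force": force on a finger pad.
Only numpy, scipy, OpenCV 4.12 (cv2) and the standard library are available. Lean on these libraries where they do the work, as an engineer would, in place of code of your own. Each camera call takes 0.05 s, during which the arm holds its last target. There are 200 camera calls.

## Task

Spin the samples down briefly: with the fingertips push the open lid of the mini centrifuge fully shut, then press its short-spin key (the wide rectangular one) down and keep it held: the program finishes while still holding the key down. Touch only; do not shove or lift the machine, do not press the round stop key, and leave the other things on the bench where they are.

Things in the scene. Friction and masses are not known exactly. Their poses are not given: they have to be found in the camera images.
- centrifuge: mini centrifuge, white bench machine on rubber feet, not fastened down, 1.2 to 1.9 kg, 220 mm deep, 150 mm wide. Origin on the bench under it; x points from its front (keypad side, towards the robot) to its back (hinge side), y to its left, z up. Front face at x = -120, back at +100 mm. Flat top deck with the rotor bowl, 70 mm high, from x = -55 to +100 mm
- keypad (a point): centre of the dark sloping keypad in front of the deck, 57 mm above the bench. It falls 20 degrees towards the front: 69 mm high at x = -55 mm, 45 mm high at x = -120 mm (centrifuge frame)
- lid (a joint): opening angle of the centrifuge's lid, rad: 0 shut, 1.57 upright, 1.75 the open stop. It starts at 1.1 to 1.5, leaning over the bowl. A stiff friction hinge keeps the lid wherever it is left (no falling, no spring back); 0.5 to 2 N at the front edge moves it
- lid_hinge (a point): middle of the lid's hinge axis, fixed on the machine at x = +85, y = 0, z = 74 mm in the centrifuge's frame. The axis runs along the centrifuge's y
- lid_front (a point): middle of the free (front) edge of the grey lid, on its outer face, 140 mm from the hinge; moves with the lid. Lid 140 mm wide, 8 mm thick; outer face 5 mm off the hinge axis, so 79 mm above the bench when shut. A 36 mm wide tab sticks out 7 mm past this edge. Between edge and dome a flat strip of 24 mm (116 to 140 mm from the hinge)
- dome_top (a point): top of the smoky round dome on the lid's outer face, 64 mm from the hinge; the dome is 104 mm across and 20 mm high, so 99 mm above the bench when the lid is shut. Moves with the lid
- spin_key (a joint): travel of the short-spin key, m: 0 up, 0.004 fully down. A spring returns it: about 1 N starts it, 5 N presses it fully down. It runs at right angles to the keypad, 20 degrees from vertical (inward: down and towards the machine's back)
- spin_key_top (a point): centre of the top face of the short-spin key: wide rectangular grey key, 34 mm (along the machine's y) by 22 mm, 9 mm proud of the keypad, 34 mm to the right of the machine's middle as seen from the robot. Moves with the key
- stop_key (a joint): travel of the round stop key, m: 0 up, 0.004 fully down, same spring as the other key. To be left alone
- stop_key_top (a point): centre of the top of the stop key: small round grey key, 18 mm across, 9 mm proud of the keypad, 46 mm to the left of the machine's middle
- oil_bottle: small amber dropper bottle with black cap, 30 mm across and 81 mm tall, standing close to the right of the centrifuge (as the robot sees it). A bystander; origin at the centre of its underside
- microtube_rack: low white block with ten places holding eight capped microtubes, 110 x 56 mm, 42 mm tall, standing close to the left of the centrifuge. A bystander; origin at the centre of its underside, x along its length
- pipette: white hand pipette lying on the bench between the robot and the centrifuge, 258 mm long, 30 mm wide and high, plunger to its +y. A bystander; origin on the bench at about its middle
- slide_box: closed grey and white box for microscope slides, 182 x 88 x 34 mm. A bystander off to one side; origin at the centre of its underside, x along its length
- tip_box: closed box of pipette tips with a cloudy lid, 120 x 82 x 66 mm. A bystander off to one side; origin at the centre of its underside, x along its length
- tube_rack: clear rack holding red-capped sample tubes, 205 x 62 mm, 102 mm tall. A bystander off to one side; origin at the centre of its underside, x along its length
- wash_bottle: white plastic wash bottle with red cap and bent spout, 72 mm across, 205 mm tall, beyond the centrifuge on the right. A bystander; origin at the centre of its underside

How it is judged (in metres and radians):
On the way, in this order (a step that is already met when the one before it is completed fails the run):
1. the lid is fully shut (value of joint lid below 0.03 rad), for 0.2 s.
2. with the lid shut, the short-spin key is held down by the fingers (value of joint spin_key above 0.0025 m and contact force between the fingers and centrifuge above 1 N and value of joint lid below 0.03 rad), for 0.5 s.
At the end, for the whole second after the job is handed in: The lid is shut (within 0.03 rad), the fingers hold the short-spin key down by more than 2.5 of its 4 mm, pressing on the machine with more than 1 N; the stop key is up; the machine stands level and still within 30 mm of its starting place (all of step 2 and value of joint stop_key below 0.002 m and distance of centrifuge from where it was at the start of the episode below 0.03 m and angle between centrifuge's own z axis and vertical below 0.05 rad and linear speed of centrifuge below 0.02 m/s); the arm keeps its last pose, push and grip.
It fails at once if the round stop key is pressed (past 2 mm) (value of joint stop_key above 0.002 m).
It fails at once if the centrifuge is lifted, tipped (0.1 rad) or shoved more than 30 mm (distance of centrifuge from where it was at the start of the episode above 0.03 m or height (world z) of centrifuge above 0.01 m or angle between centrifuge's own z axis and vertical above 0.1 rad).
It fails at once if another thing on the bench is lifted, knocked over or moved more than 25 mm (distance of any of oil_bottle, microtube_rack, pipette, slide_box, tip_box, tube_rack, wash_bottle from where it was at the start of the episode above 0.025 m or angle between any of oil_bottle, microtube_rack, pipette, slide_box, tip_box, tube_rack, wash_bottle's own z axis and vertical above 0.4 rad).
It also fails if it takes over 42 s, if anything falls off the work surface, if the arm or the gripper's body presses on something with over 40 N, if the wrist force passes 120 N, or if a joint passes its speed limit or range.

## Working session

There is one attempt and no reset: what is moved stays moved. The work goes in short steps, Python scripts to look and compute and a shell command to move; the robot and the scene stay as the last step left them, time stands still between calls to the robot, and variables do not carry over. Pictures are saved under pics/ and viewed, at most 10 in all, crops included, and the job is handed in when it is done.

```bash
mkdir -p pics
cat > h.py <<'E'
import numpy as np, cv2
from station import bot
def grab(n):
    f=bot.grab_frame(n); h,w=f["z_map"].shape
    fl=h/2/np.tan(np.radians(f["vertical_fov"])/2)
    v,u=np.mgrid[:h,:w]; z=f["z_map"]
    P=np.stack([(u-f["cx"])/fl*z,(v-f["cy"])/fl*z,z,np.ones_like(z)],-1)@np.array(f["cam_to_world"]).T
    P=P[...,:3]; P[z==0]=np.nan
    return f["color"],P
E
python3 - <<'E'
from h import *
for n in ("scene","top"):
    c,P=grab(n); np.savez(n+".npz",c=c,P=P); cv2.imwrite(f"pics/{n}.png",c[...,::-1])
s=bot.sense(); print(s["time_s"],s["force"],s["orientation"])
E
```

```text
0.1 [0.26865091 0.30594075 0.33538613] [[-8.97893694e-01  4.40211515e-01 -8.57713339e-04]
 [ 4.40212351e-01  8.97892041e-01 -1.72284531e-03]
 [ 1.17176360e-05 -1.92450795e-03 -9.99998148e-01]]
```

View pics/top.png

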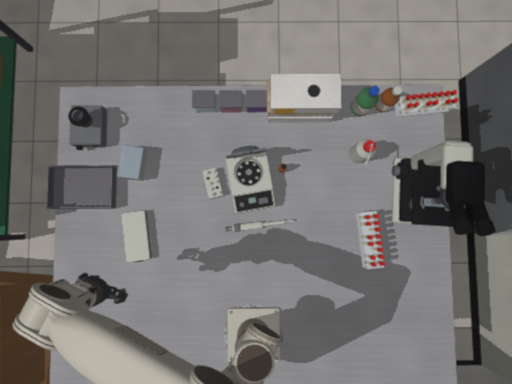

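View pics/scene.png

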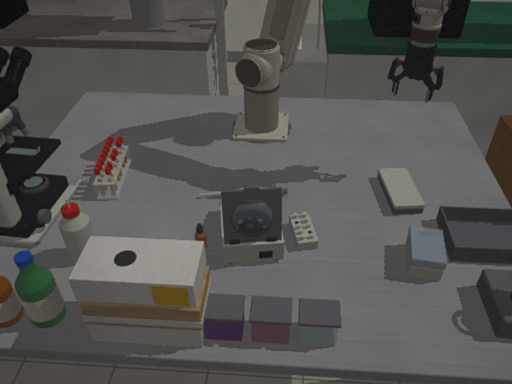

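The top view shows the centrifuge at about (250,182), its keypad at (253,201), the oil bottle at (282,168), the rack at (212,183) and the pipette at (262,225). The scene view is from behind the machine and shows the lid at (252,215). Next I'll measure the machine.

Run:
```python
from h import *
d=np.load("top.npz"); c,P=d["c"],d["P"]
for v in (150,165,180,190,195,200,205,210,225): print(v,[tuple(np.round(P[v,u]).astype(int)) for u in range(225,290,8)])
m=((P[...,2]>30)&(P[...,2]<85)).astype(np.uint8); m[:, :224]=0;m[:,277:]=0;m[:145]=0;m[216:]=0
n,l,st,ce=cv2.connectedComponentsWithStats(m); i=1+np.argmax(st[1:,4]); q=P[l==i][:,:2].astype(np.float32)
r=cv2.minAreaRect(q); print(st[i],r,cv2.boxPoints(r))
big=cv2.resize(c[140:240,195:305],None,fx=7,fy=6*7/6,interpolation=cv2.INTER_CUBIC)[:600]
cv2.imwrite("pics/topc.png",cv2.resize(big,(660,600*660//770*1))[...,::-1])
d=np.load("scene.npz"); c,P=d["c"],d["P"]
cv2.imwrite("pics/scc.png",cv2.resize(c[170:270,180:330],None,fx=5,fy=5,interpolation=cv2.INTER_CUBIC)[...,::-1])
for v in range(190,262,6): print(v,[tuple(np.round(P[v,u]).astype(int)) for u in range(220,290,10)])
```

```text
150 [(np.int64(690), np.int64(103), np.int64(0)), (np.int64(661), np.int64(66), np.int64(149)), (np.int64(653), np.int64(37), np.int64(187)), (np.int64(653), np.int64(10), np.int64(188)), (np.int64(648), np.int64(-16), np.int64(212)), (np.int64(652), np.int64(-44), np.int64(190)), (np.int64(688), np.int64(-83), np.int64(2)), (np.int64(690), np.int64(-114), np.int64(-7)), (np.int64(689), np.int64(-145), np.int64(-1))]
165 [(np.int64(631), np.int64(103), np.int64(1)), (np.int64(621), np.int64(69), np.int64(65)), (np.int64(623), np.int64(40), np.int64(54)), (np.int64(623), np.int64(10), np.int64(54)), (np.int64(625), np.int64(-20), np.int64(36)), (np.int64(-9223372036854775808), np.int64(-9223372036854775808), np.int64(-9223372036854775808)), (np.int64(631), np.int64(-82), np.int64(-7)), (np.int64(624), np.int64(-110), np.int64(38)), (np.int64(631), np.int64(-144), np.int64(-5))]
180 [(np.int64(574), np.int64(103), np.int64(-1)), (np.int64(564), np.int64(69), np.int64(74)), (np.int64(568), np.int64(40), np.int64(42)), (np.int64(566), np.int64(11), np.int64(56)), (np.int64(568), np.int64
[... 6232 characters left out ...]
0 [(np.int64(630), np.int64(-65), np.int64(-1)), (np.int64(682), np.int64(-30), np.int64(54)), (np.int64(682), np.int64(-5), np.int64(55)), (np.int64(679), np.int64(19), np.int64(54)), (np.int64(675), np.int64(43), np.int64(52)), (np.int64(672), np.int64(67), np.int64(50)), (np.int64(665), np.int64(92), np.int64(45))]
256 [(np.int64(653), np.int64(-61), np.int64(0)), (np.int64(686), np.int64(-30), np.int64(36)), (np.int64(681), np.int64(-6), np.int64(33)), (np.int64(676), np.int64(18), np.int64(30)), (np.int64(676), np.int64(43), np.int64(32)), (np.int64(670), np.int64(67), np.int64(28)), (np.int64(663), np.int64(92), np.int64(22))]<stdin>:3: RuntimeWarning: invalid value encountered in cast
```

View pics/topc.png

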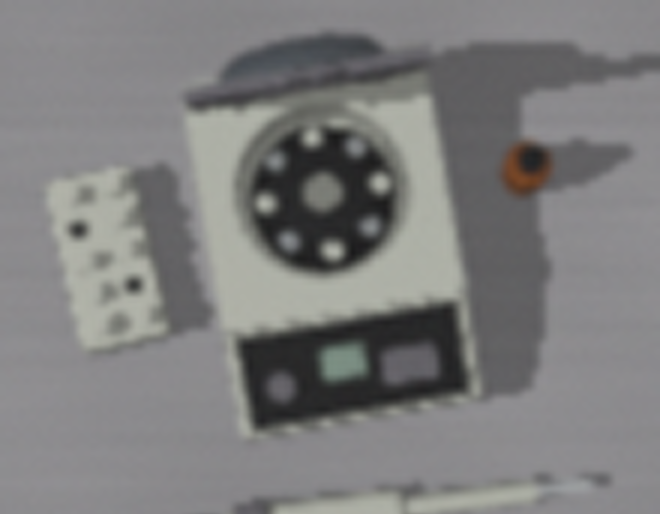

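View pics/scc.png

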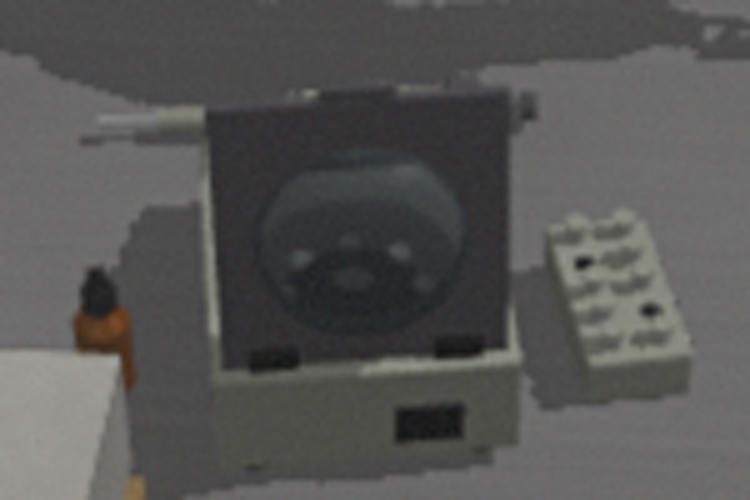

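The machine's yaw is about 9.6°. Its origin is near (576, 9), the lid angle is about 1.39 rad, and the hinge at (660, 23, 74) agrees with the back face and top edge. The spin key should be near (493, -40, 65.5). I'll go over and behind the lid with the jaws shut.

```bash
python3 -m inch '0 0 40 0 0 0 1; 28 -26 0 0 0 4 1; 28 -26 0 0 0 4 1; 28 -26 0 0 0 4 1; 28 -26 0 0 0 4 1; 28 -26 0 0 0 4 1; 28 -26 0 0 0 4 1; 28 -26 0 0 0 4 1; 28 -26 0 0 0 4 1; 28 -26 0 0 0 4 1'; python3 -m inch '28 -26 0 0 0 0 1; 28 -26 0 0 0 0 1; 28 -26 0 0 0 0 1; 28 -26 0 0 0 0 1; 28 -26 0 0 0 0 1; 28 -26 0 0 0 0 1; 28 -26 0 0 0 0 1; 0 0 0 0 0 0 1; 0 0 0 0 0 0 1'
python3 - <<'E'
from h import *
c,P=grab("wrist"); np.savez("w1.npz",c=c,P=P); cv2.imwrite("pics/w1.png",c[...,::-1])
s=bot.sense();print(s["ee_pos"],s["orientation"],s["q"])
E
```

```text
time_s: 1.1
ee_pos: [472.8, 213.6, 281.9]
orientation: [[-0.985, -0.174, -0.001], [-0.174, 0.985, -0.0], [0.001, -0.0, -1.0]]
force: [-0.2, 0.6, 0.5]
gripper_width: 0.3
gripper_force: 0.0
time_s: 2.0
ee_pos: [668.1, 32.1, 280.4]
orientation: [[-0.985, -0.17, -0.003], [-0.17, 0.985, 0.0], [0.003, 0.001, -1.0]]
force: [-0.6, -0.7, 0.1]
gripper_width: -0.3
gripper_force: 0.0
[667.65888411  32.97850988 281.25679858] [[-9.85213122e-01 -1.71319811e-01 -2.15098023e-03]
 [-1.71320768e-01  9.85215267e-01  2.67413553e-04]
 [ 2.07336533e-03  6.31966927e-04 -9.99997651e-01]] [ 2.81843609e+00  3.44142180e+01  3.72708954e+01  9.29790172e+01
  2.13630906e-02 -7.04619079e+00]
```

View pics/w1.png

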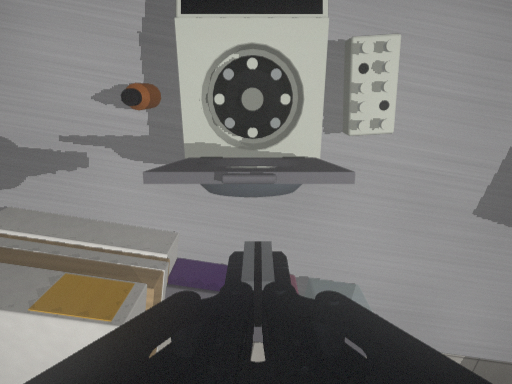

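The wrist picture shows the lid edge-on (front edge at row ~182, columns 145–355), with the closed fingertips behind it at (258,242). Next I'll refine the pose from the lid edge and the deck.

Run:
```python
from h import *
P=np.load("w1.npz")["P"]
f=lambda p:np.round(p,1).tolist()
for v,u in [(180,150),(180,250),(180,350),(176,160),(176,340)]: print(v,u,f(P[v,u]))
# deck side edges
for v in (40,60,80,100,120,140):
    r=P[v]; ok=np.where((r[:,2]>60)&(r[:,2]<80))[0]; ok=ok[(ok>150)&(ok<345)]
    print(v,ok.min(),ok.max(),f(r[ok.min()]),f(r[ok.max()]),f((r[ok.min()]+r[ok.max()])/2))
for v in (14,17,20,23): print(f(P[v,210]),f(P[v,290]))
```

```text
180 150 [655.4, -42.7, 212.6]
180 250 [642.0, 22.3, 219.9]
180 350 [632.8, 87.8, 212.5]
176 160 [651.6, -36.5, 212.3]
176 340 [631.2, 80.4, 213.0]
40 176 327 [555.6, -69.7, 69.0] [530.2, 77.7, 70.1] [542.9, 4.0, 69.5]
60 178 325 [573.7, -65.4, 71.8] [548.3, 80.0, 70.5] [561.0, 7.3, 71.1]
80 179 324 [592.4, -63.2, 69.2] [566.8, 83.8, 69.3] [579.6, 10.3, 69.3]
100 181 323 [611.7, -59.3, 69.3] [586.2, 87.3, 70.1] [599.0, 14.0, 69.7]
120 182 321 [632.0, -56.3, 69.7] [606.6, 90.3, 68.8] [619.3, 17.0, 69.3]
140 184 320 [653.0, -52.2, 69.0] [627.8, 94.6, 67.1] [640.4, 21.2, 68.1]
[nan, nan, nan] [513.7, 37.1, 68.0]
[529.6, -39.1, 68.1] [515.9, 37.8, 66.2]
[532.4, -38.5, 69.6] [519.0, 38.1, 69.3]
[534.9, -38.3, 69.0] [521.6, 38.6, 69.4]
```

Refined: origin (577, 9.7), yaw 10°, tab at z 220 and edge at 213, all consistent with the given sizes. I'll descend behind the lid and start tipping it.

```bash
python3 -m inch '1 -7 -20 0 0 0 1; 0 0 -24 0 0 0 1; 0 0 -24 0 0 0 1; 0 0 0 0 0 0 1; -5 -0.9 0 0 0 0 1; -5 -0.9 0 0 0 0 1; -5 -0.9 0 0 0 0 1; 0 0 0 0 0 0 1'
python3 -m inch '-5.5 -1 -1 0 0 0 1; -5.5 -1 -1 0 0 0 1; -5.5 -1 -1.5 0 0 0 1; -5.5 -1 -1.5 0 0 0 1; 0 0 0 0 0 0 1'
```

```text
time_s: 2.85
ee_pos: [654.0, 23.3, 216.2]
orientation: [[-0.985, -0.172, 0.003], [-0.172, 0.985, 0.0], [-0.003, -0.0, -1.0]]
force: [0.1, -1.2, 0.6]
gripper_width: 0.3
gripper_force: 0.0
time_s: 3.35
ee_pos: [630.9, 19.0, 209.0]
orientation: [[-0.985, -0.171, -0.002], [-0.171, 0.985, -0.0], [0.002, 0.0, -1.0]]
force: [-1.1, -0.0, -0.0]
gripper_width: -0.2
gripper_force: 0.0
```

```bash
python3 -m inch '-5 -0.9 -2.4 0 0 0 1; -5 -0.9 -2.4 0 0 0 1; -5 -0.9 -2.5 0 0 0 1; -5 -0.9 -2.7 0 0 0 1; -4.9 -0.9 -2.7 0 0 0 1; -4.9 -0.9 -2.7 0 0 0 1; -4.9 -0.9 -2.8 0 0 0 1; -4.9 -0.9 -2.8 0 0 0 1; 0 0 0 0 0 0 1'
python3 - <<'E'
from h import *
c,P=grab("scene"); cv2.imwrite("pics/s2.png",cv2.resize(c[130:270,150:350],None,fx=3.5,fy=3.5)[...,::-1])
E
```

```text
time_s: 4.25
ee_pos: [591.3, 11.8, 187.7]
orientation: [[-0.985, -0.171, -0.002], [-0.171, 0.985, -0.0], [0.002, 0.0, -1.0]]
force: [0.0, -0.3, -0.3]
gripper_width: -0.3
gripper_force: 0.0
```

View pics/s2.png

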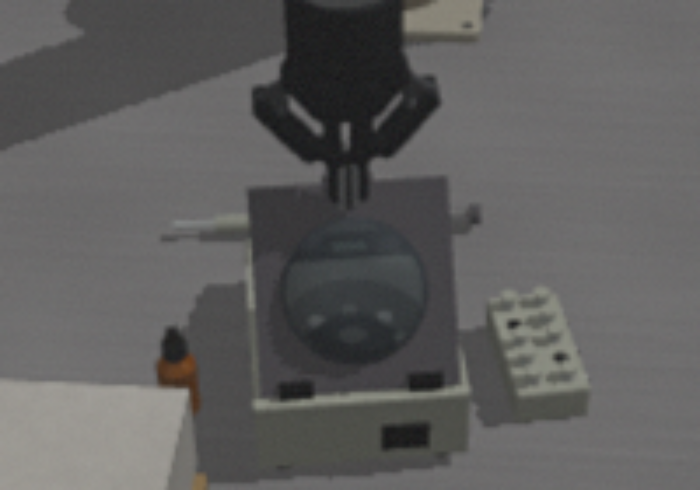

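The fingertips at (347,195) are on the flat strip in front of the dome, and the lid is about 50° open and following them. The machine hasn't moved, so I'll continue along the arc.

```bash
python3 -m inch '-3.8 -0.7 -3.6 0 0 0 1; -3.8 -0.7 -3.7 0 0 0 1; -3.8 -0.7 -3.8 0 0 0 1; -3.8 -0.7 -3.9 0 0 0 1; -3.7 -0.6 -4.4 0 0 0 1; -3.7 -0.6 -4.4 0 0 0 1; -3.7 -0.6 -4.6 0 0 0 1; -3.7 -0.6 -4.6 0 0 0 1; 0 0 0 0 0 0 1'
python3 -m inch '-2.8 -0.5 -4.8 0 0 0 1; -2.7 -0.5 -5 0 0 0 1; -2.7 -0.5 -5 0 0 0 1; -2.7 -0.5 -5.2 0 0 0 1; -2 -0.3 -5.4 0 0 0 1; -2 -0.3 -5.4 0 0 0 1; -2 -0.3 -5.6 0 0 0 1; -2 -0.3 -5.6 0 0 0 1; 0 0 0 0 0 0 1'
```

```text
time_s: 5.2
ee_pos: [561.3, 6.7, 154.4]
orientation: [[-0.985, -0.172, -0.002], [-0.172, 0.985, -0.0], [0.002, 0.0, -1.0]]
force: [-1.1, -0.5, -0.4]
gripper_width: 0.1
gripper_force: 0.0
time_s: 6.1
ee_pos: [542.4, 3.6, 112.1]
orientation: [[-0.985, -0.172, -0.003], [-0.172, 0.985, 0.0], [0.003, 0.0, -1.0]]
force: [0.2, 0.0, -0.1]
gripper_width: 0.4
gripper_force: 0.0
```

```bash
python3 -m inch '-1 0 -5.5 0 0 0 1; -1 -0.2 -5.5 0 0 0 1; -1 -0.2 -5.5 0 0 0 1; -1 0 -4.5 0 0 0 1; 0 0 -1 0 0 0 1; 0 0 -1 0 0 0 1; 0 0 0 0 0 0 1'
```

```text
time_s: 6.8
ee_pos: [538.8, 3.1, 90.8]
orientation: [[-0.985, -0.172, -0.001], [-0.172, 0.985, -0.0], [0.001, -0.0, -1.0]]
force: [-5.0, -1.5, 6.6]
gripper_width: 0.1
gripper_force: 4.1
```

```bash
python3 -m inch '0 0 -1 0 0 0 1; 0 0 -1 0 0 0 1; 0 0 0 0 0 0 1; 0 0 0 0 0 0 1; 0 0 0 0 0 0 1'
```

```text
time_s: 7.3
ee_pos: [538.6, 3.0, 89.8]
orientation: [[-0.985, -0.172, -0.001], [-0.172, 0.985, -0.0], [0.001, -0.0, -1.0]]
force: [-8.5, -1.2, 13.3]
gripper_width: 0.1
gripper_force: 7.2
```

A contact force of 13 N at tip height ~79 mm means the lid is shut. I'll lift off, tilt the tool 20° and hover over the key to look.

```bash
python3 -m inch '0 0 15 0 0 0 1; 0 0 25 0 0 0 1; -14 -11 0 0.87 -4.92 0 1; -14 -11 0 0.87 -4.92 0 1; -15 -11 0 0.87 -4.92 0 1; -14 -12 0 0.87 -4.92 0 1; 0 0 0 0 0 0 1; 0 0 0 0 0 0 1'
python3 - <<'E'
from h import *
c,P=grab("wrist"); np.savez("w2.npz",c=c,P=P); cv2.imwrite("pics/w2.png",c[...,::-1])
c,P=grab("top"); np.savez("t2.npz",c=c,P=P)
cv2.imwrite("pics/t2.png",cv2.resize(c[140:240,195:305],None,fx=5,fy=5,interpolation=cv2.INTER_CUBIC)[...,::-1])
s=bot.sense();print(s["ee_pos"],s["orientation"],s["force"])
E
```

```text
time_s: 8.1
ee_pos: [482.6, -42.1, 128.8]
orientation: [[-0.925, -0.171, 0.338], [-0.16, 0.985, 0.059], [-0.343, 0.001, -0.939]]
force: [0.2, 0.1, 1.0]
gripper_width: 0.3
gripper_force: 0.0
[485.11751286 -41.87919121 129.83089548] [[-9.24503203e-01 -1.72135391e-01  3.40092980e-01]
 [-1.61637440e-01  9.85073270e-01  5.91945229e-02]
 [-3.45205977e-01 -2.46232805e-04 -9.38526917e-01]] [0.21096726 0.00813219 0.45598363]
```

View pics/w2.png

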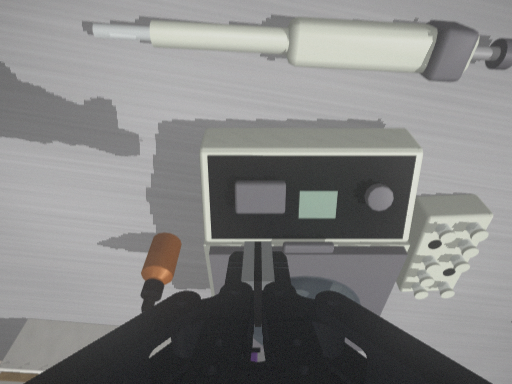

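The wrist view shows the lid shut. The spin key is at (260,197), the stop key at (379,197), and the fingertips at column 258. Now I'll get the key's position in 3D.

Run:
```python
from h import *
d=np.load("w2.npz"); P=d["P"]
f=lambda p:np.round(p,1).tolist()
print("key",f(np.nanmedian(P[184:210,240:281].reshape(-1,3),0)), "corners",f(P[183,238]),f(P[183,283]),f(P[210,238]),f(P[210,283]))
print("stop",f(np.nanmedian(P[190:204,372:386].reshape(-1,3),0)),"lid",f(P[260,225]),f(P[260,385]),f(P[250,225]),f(P[250,385]))
print("pad edges",f(P[197,206]),f(P[197,413]))
k=np.nanmedian(P[184:210,240:281].reshape(-1,3),0); s=bot.sense(); z=np.array(s["orientation"])[:,2]
tip=s["ee_pos"]+11*z; print("tip to key",k-tip,"along z",(k-tip)@z,"perp",(k-tip)-((k-tip)@z)*z)
```

```text
key [490.3, -39.4, 63.6] corners [484.6, -55.0, 59.7] [480.2, -25.8, 58.9] [501.0, -52.5, 67.6] [496.3, -22.7, 67.1]
stop [476.8, 37.9, 63.6] lid [540.1, -56.0, 78.9] [520.8, 57.1, 78.6] [532.2, -57.1, 76.4] [514.1, 55.2, 75.3]
pad edges [503.8, -75.1, 55.4] [478.4, 66.2, 56.3]
tip to key [  1.42342574   1.79395305 -55.91818832] along z 53.07101415997287 perp [-16.62565364  -1.34756031  -6.10961304]
```

```bash
python3 -m inch '-8 -0.7 -3 0 0 0 1; -8 -0.6 -3 0 0 0 1; 3.8 0.6 -10.3 0 0 0 1; 3.8 0.6 -10.3 0 0 0 1; 3.8 0.6 -10.3 0 0 0 1; 3.8 0.6 -10.3 0 0 0 1; 0 0 0 0 0 0 1; 0 0 0 0 0 0 1'
python3 - <<'E'
from h import *
s=bot.sense(); z=np.array(s["orientation"])[:,2]
tip=s["ee_pos"]+11*z; d=np.array([490.8,-39.4,63.8])-tip; print(tip,d@z,d-(d@z)*z,s["force"])
E
```

```text
time_s: 9.0
ee_pos: [481.4, -40.4, 80.7]
orientation: [[-0.926, -0.172, 0.335], [-0.161, 0.985, 0.06], [-0.341, 0.001, -0.94]]
force: [0.2, -0.0, 0.8]
gripper_width: -0.1
gripper_force: 0.0
[485.06583762 -39.76148287  70.40535211] 8.154776523005415 [ 2.99969627 -0.12669574  1.0617697 ] [ 0.15383167 -0.01418319  0.84411151]
```

```bash
python3 -m inch '2.5 0 1 0 0 0 1; 1 0.2 -2.8 0 0 0 1; 1 0.2 -2.8 0 0 0 1; 0 0 0 0 0 0 1; 0.3 0 -0.9 0 0 0 1; 0.3 0.1 -0.9 0 0 0 1; 0.3 0 -0.9 0 0 0 1; 0 0 0 0 0 0 1'; python3 -m inch '0.3 0.1 -0.9 0 0 0 1; 0.3 0 -0.9 0 0 0 1; 0 0 0 0 0 0 1; 0 0 0 0 0 0 1'
```

```text
time_s: 9.8
ee_pos: [487.2, -40.1, 73.8]
orientation: [[-0.926, -0.172, 0.337], [-0.161, 0.985, 0.06], [-0.342, 0.001, -0.94]]
force: [-0.8, 1.0, 0.7]
gripper_width: 0.1
gripper_force: 0.7
time_s: 10.2
ee_pos: [487.8, -40.0, 72.1]
orientation: [[-0.926, -0.172, 0.337], [-0.161, 0.985, 0.06], [-0.342, 0.001, -0.94]]
force: [-1.9, 0.0, 1.6]
gripper_width: 0.1
gripper_force: 1.6
```

```bash
python3 -m inch '0.3 0.1 -0.9 0 0 0 1; 0.3 0 -0.9 0 0 0 1; 0 0 0 0 0 0 1; 0 0 0 0 0 0 1'; python3 -m inch '0.3 0.1 -0.9 0 0 0 1; 0 0 0 0 0 0 1; 0 0 0 0 0 0 1'
```

```text
time_s: 10.6
ee_pos: [488.4, -39.9, 70.5]
orientation: [[-0.926, -0.172, 0.337], [-0.161, 0.985, 0.06], [-0.342, 0.001, -0.94]]
force: [-3.8, 0.4, 6.2]
gripper_width: 0.1
gripper_force: 3.7
time_s: 10.9
ee_pos: [488.5, -39.9, 70.3]
orientation: [[-0.926, -0.172, 0.337], [-0.161, 0.985, 0.059], [-0.342, 0.001, -0.94]]
force: [-9.6, -0.5, 15.2]
gripper_width: -0.1
gripper_force: 8.7
```

The force jumped at about 4 mm of travel, so the key has bottomed. I'll hold it and check.

```bash
python3 -m inch '-0.2 0 0.2 0 0 0 1; 0 0 0 0 0 0 1; 0 0 0 0 0 0 1; 0 0 0 0 0 0 1; 0 0 0 0 0 0 1; 0 0 0 0 0 0 1; 0 0 0 0 0 0 1; 0 0 0 0 0 0 1'
python3 - <<'E'
from h import *
c,P=grab("wrist"); cv2.imwrite("pics/w3.png",c[...,::-1])
s=bot.sense();print(s["ee_pos"],s["force"])
c,Q=grab("top")
f=lambda p:np.round(p,1).tolist()
np.savez("w3.npz",c=c,P=P)
E
```

```text
time_s: 11.7
ee_pos: [488.5, -39.9, 70.3]
orientation: [[-0.926, -0.172, 0.337], [-0.161, 0.985, 0.059], [-0.343, 0.001, -0.94]]
force: [-8.0, -0.3, 12.6]
gripper_width: 0.5
gripper_force: 7.2
[488.44477148 -39.90585597  70.30628597] [-7.29476679 -0.42089311 12.8452898 ]
```

View pics/w3.png

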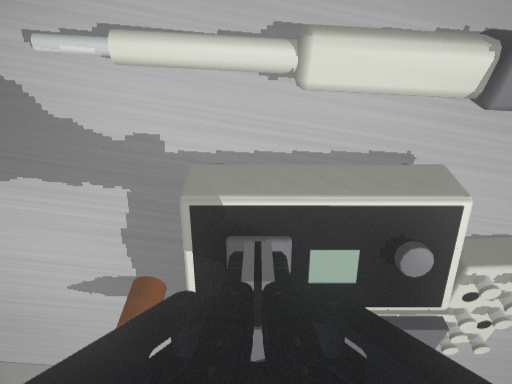

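The tips press the spin key at (258,245), the stop key at (414,259) is clear, and nothing else has been touched. I'll check the key's depth and the lid, then hand in.

Run:
```python
from h import *
P=np.load("w3.npz")["P"]; n=np.array([-.337,-.059,.94])
def h(p): return float(np.nanmedian(p.reshape(-1,3)@n))
k,pad,st=h(P[240:252,230:238]),h(P[240:252,205:220]),h(P[252:266,406:422])
print("proud key",k-pad,"stop",st-h(P[240:280,372:390]),"lid z",np.nanmedian(P[322:335,375:440,2]))
print("deck edge",P[250,184],P[250,464])
```

```text
proud key 4.079163895346014 stop 8.216555425539596 lid z 78.69790819987742
deck edge [500.17919443 -78.12061255  53.87202231] [513.55113482 117.00219865  13.27063245]
```

The key stands about 4 mm proud (down from 9), the stop key is up, and the lid is shut at 79 mm.

```bash
python3 -c "
from station import bot
print(bot.close_job())"
```

```text
the job is handed in; nothing more can be done
None
```

The lid is shut and the fingers are holding the short-spin key fully down (about 13 N upward force on the tool), with the stop key and the other things on the bench left alone; the job is handed in, and no verdict was returned.

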